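Set the board nest's width with its thumbwheel

TASK

Set the circuit-board nest to its new width: with a fingertip, roll the exposed top of the knurled brass wheel towards the blue rails, stroke by stroke, until the gap between the rails has closed to the gauge, that is until the red pointer on the moving rail stands at the green mark. Drive the rail only through the wheel (do not push the rail or the green mark), leave the terminal row, the tape ring and the mouse where they are, and take your hand away at the end.

Things in the scene. Friction and masses are not known exactly. Their poses are not given: they have to be found in the camera images.
- fixture: board nest: a grey plate with grey wheel housing and two blue rails, floating on springs over a fixed dark steel base of x -115..115, y -220..70 mm. Origin on the bench below the wheel's centre; -y points from wheel to rails, x is the wheel's axle. Housing 40 (x) x 92 (y), top 84 mm high; fixed rail 150 x 10 mm at y -185, 61 mm high; black gauge ledge at x 78..102 mm, 56 mm high
- wheel: brass wheel, knurled rim (four ridges white), radius 35, 18 mm wide, axle along the fixture's x, 71 mm high; its top 22 mm stand out of the housing. Origin at its centre, turns with it. Rolling its top towards the fixture's -y closes the gap: 8 mm of rail per rad, 1 mm per 4.4 mm of rim travel; rolled back it opens. Friction (about 0.05 N m) keeps it where it is left
- wheel_top (a point): highest point of the wheel's rim, 106 mm above the bench when unpressed; does not turn; axes are the fixture's. The nest is sprung: under a finger wheel, rails and gauge sink together, from about 3 N on and 1 N more per mm, to a stop at 8 mm (about 11 N). Pressed 3 to 6 mm, the wheel rolls with a finger moving level along the fixture's y, without slipping
- rail: moving blue rail, 150 (x) x 10 (y) mm, top 61 mm above the bench, red pointer on its top; origin 16 mm above the bench below its middle, at the fixture's y = -65 mm at the start. Moves along the fixture's y on the nest, driven by the wheel, from 5 mm back of its start to 35 mm closed
- pointer (a point): outer tip of the red pointer, a 4 mm wide, 25 mm long blade on the moving rail, at its top face 65 mm above the bench, over the black ledge; the point lies on the blade's centre line
- mark (a point): inner end of the green mark, a 5 mm wide (y), 17 mm long bar on the black ledge, top 62 mm high; the point is on its centre line, on top; axes are the fixture's. At the start it lies 10 to 26 mm from the pointer towards the fixture's -y; when the pointer stands at it, both points have the same y in the fixture's frame (and are 2 mm apart in x)
- gauge: the green mark as a solid thing (see mark); it must not be pushed; origin 16 mm above the bench, on the fixture's x = 0, at the y of the mark's centre line
- terminal: loose bystander: a row of grey, cream and orange wire terminals, 70 x 30 x 34 mm; origin at the centre of its underside
- tape: loose bystander: yellow ring (empty tape core) lying flat, 72 mm across, 20 mm high; origin at the centre of its underside
- mouse: loose bystander: grey computer mouse, 62 x 100 x 32 mm; origin at the centre of its underside

How it is judged:
On the way:
1. a fingertip on the wheel rolls it, and the rail moves in by 3 mm or more (contact force between the fingers and wheel above 0.5 N and y of pointer in the frame of fixture below -0.068 m).
At the end, for the whole second after the job is handed in: the pointer's centre line lies within the 5 mm width of the green mark (2.5 mm either side of its middle), wheel and rail are at rest, and the bystanders lie within 20 mm of where they were (y of pointer in the frame of mark between -0.0025 and 0.0025 m and linear speed of rail below 0.003 m/s and angular speed of wheel below 0.2 rad/s and distance of each of terminal, tape, mouse from where it was at the start of the episode below 0.02 m); the robot touches nothing.
It fails at once if the moving rail or its pointer is pushed directly (over 1 N) (contact force between anything else and rail above 1 N).
It fails at once if the green mark is pushed (over 1 N) (contact force between anything else and gauge above 1 N).
It fails at once if the terminal is lifted, carried or pushed more than 20 mm (distance of terminal from where it was at the start of the episode above 0.02 m).
It fails at once if the tape is lifted, carried or pushed more than 20 mm (distance of tape from where it was at the start of the episode above 0.02 m).
It fails at once if the mouse is lifted, carried or pushed more than 20 mm (distance of mouse from where it was at the start of the episode above 0.02 m).
It also fails if it takes over 48 s, if anything falls off the work surface, if the arm or the gripper's body presses on something with over 40 N, if the wrist force passes 120 N, or if a joint passes its speed limit or range.

ROBOT

A 6-joint arm with a two-finger parallel gripper is mounted at the origin on the work surface. World frame = base frame: x ahead of the robot, y to its left, z up, the work surface at z = 0. Lengths are in m, angles in rad, forces in N, time in s.
With the tool pointing down it reaches from about 0.425 to 0.95 m from the base axis. Payload 14.7 kg.
Tool frame: the origin (TCP) lies midway between the tips of the shut fingers; the grasp point (between the pads) lies 19 mm behind it (bot.tcp_to_grasp is the z of the grasp point in the tool frame, in m); z points along the fingers, y is the line along which they close (so a half turn about z gives the same grasp; the last joint's range is limited). The gripper opens to 85 mm and grips with 20 to 120 N. Pads are 22 mm wide; open, the fingers measure 114 mm over their backs; the gripper's body (76 mm by 85 mm) begins 54 mm behind the grasp point. The pads swing forward as they close: fully open they stand 13 mm farther back than shut.
Start: joints at [-1.34, 0.48, 1.596, -0, 1.065, -0.047], TCP at [0.178, -0.625, 0.204] pointing down, gripper open.
Joint ranges: [-2.75, 2.75], [-0.82, 2.05], [0.23, 2.67], [-1.56, 4.7], [0.09, 2.69], [-2.92, 2.92]. Speed limits (rad/s): [1.89, 1.89, 2.39, 3.01, 3.01, 3.01].

INTERFACE

Orientations are given as [roll, pitch, yaw] about the fixed x, y, z axes, in that order (R = Rz(yaw) Ry(pitch) Rx(roll)).
In Python, from station import observe, viewer, bot gives the robot as it stands.
- The arm moves only by the tool arm_command, never from a script. Its argument "series" is a list of rows, each a list of 7 numbers: the opening, from -1 (shut) to 1 (fully open), so that 0 is half open, then the shift along the tool's x, y, z in m, then the turn, a rotation vector about the tool's x, y, z in degrees. In form: [[gripper, tx, ty, tz, wx, wy, wz], ...]. A call has exactly 10 rows; each row shifts and turns the commanded pose from where the row before left it, along the tool's axes as they then stand; what a row does not reach is not made up. A row lasts 1/10 s, in which the tool goes at most 50 mm and 8.59 degrees, less where a joint would pass 70% of its speed; a pose out of reach is approached as far as the arm can. A call is refused whole if a number of a shift passes 0.05 or a number of a turn 8.59, either way. A call with a gripper value outside its range is refused whole. The fingers move at their own pace and stop on an object; "grip_force" is the grip in N (left out, the last holds). Time passes only in rows, so rows that do not move let the fingers close, or fill a call up. It gives the time, the measured TCP pose, the force, the opening and the grip force at its end, in the units of the state.
- observe(): the state, without advancing time (a new reading comes with each control period).
- viewer.camera(name): name is "scene" or "top" or "wrist"; returns the picture (400x640x3 uint8, red, green, blue); there is no depth.
- viewer.camera_model(name): a dict with "K" (3x3 intrinsics, pixels), "rvec" (rotation vector, rad) and "tvec" (3), from world to camera coordinates, as OpenCV has them; the wrist camera has in their place "tool_from_camera" (4x4, takes a point from camera to tool coordinates, whose origin is the TCP and whose axes are the flange's). Camera axes: x right, y down, z forward; pixel columns grow to the right and rows downward; lengths in m; the calibration is good to about 2 mm. A picture is of the moment at which its call begins: read the wrist's pose just before it. camera_model takes no time and is no camera call.
- bot.hand_in(): hands the job in; it is judged then, once.
The state is a dict: "t": time; "joints": joint angles; "qd": joint speeds; "joint_torque": joint torques, N m; "tcp_pos": TCP position; "ee_rot": TCP orientation; "wrist_force": force on the tool from outside, world axes, zero at the start; "torque": the same for the moment, N m; "opening": finger opening in m; "grasp_force": force on a finger pad.
Only numpy, scipy, OpenCV 4.12 (cv2) and the standard library are available. Lean on these libraries where they do the work, as an engineer would, in place of code of your own. Each camera call takes 0.05 s, during which the arm holds its last target. There are 200 camera calls.

## Working session

There is one attempt and no reset: what is moved stays moved. The work goes in short steps, Python scripts to look and compute and a tool call to move; the robot and the scene stay as the last step left them, time stands still between calls to the robot, and variables do not carry over. Pictures are saved under pics/ and viewed, at most 10 in all, crops included, and the job is handed in when it is done.

Besides the shell and the picture viewer there is one more tool, called after "Request:" as name(argument=value, ...), one argument or row to a line, values as JSON. arm_command: Moves the arm, as the interface text tells. Its arguments: {"type":"object","properties":{"series":{"type":"array","items":{"type":"array","items":{"type":"number"}}},"grip_force":{"type":"number"}},"required":["series"]}

```bash
mkdir -p pics; python3 - <<'E'
from station import observe, viewer, bot
import cv2
s=observe();print(s['t'],s['tcp_pos'],s['ee_rot'],s['opening'])
for n in('scene','top'):
    im=viewer.camera(n);cv2.imwrite(f'pics/{n}0.png',im[:,:,::-1])
    m=viewer.camera_model(n);print(n,m)
print(viewer.camera_model('wrist'))
E
```

```text
0.0 [ 0.17816159 -0.62464859  0.20366723] [-3.14037978e+00 -3.69235526e-05  2.77831078e-01] 0.08551616214347221
scene {'K': array([[405.28274402,   0.        , 322.75863398],
       [  0.        , 405.28274402, 193.56840599],
       [  0.        ,   0.        ,   1.        ]]), 'rvec': array([ 1.48769725,  2.04824544, -0.89733857]), 'tvec': array([ 0.13625231, -0.36024168,  1.33389808])}
top {'K': array([[434.23328756,   0.        , 318.97808354],
       [  0.        , 434.23328756, 193.16596251],
       [  0.        ,   0.        ,   1.        ]]), 'rvec': array([ 2.21219942, -2.17366315,  0.13566114]), 'tvec': array([0.02932559, 0.62191471, 0.91052299])}
{'K': array([[334.75970113,   0.        , 317.65656041],
       [  0.        , 334.75970113, 200.03186028],
       [  0.        ,   0.        ,   1.        ]]), 'tool_from_camera': array([[-4.16591221e-04, -9.48175948e-01, -3.17745492e-01,
         8.22714591e-02],
       [ 9.99999736e-01, -5.84417462e-04,  4.32860494e-04,
         5.52259430e-04],
       [-5.96123924e-04, -3.17745228e-01,  9.48175941e-01,
        -1.70149721e-01],
       [ 0.00000000e+00,  0.00000000e+00,  0.00000000e+00,
         1.00000000e+00]])}
```

View pics/top0.png

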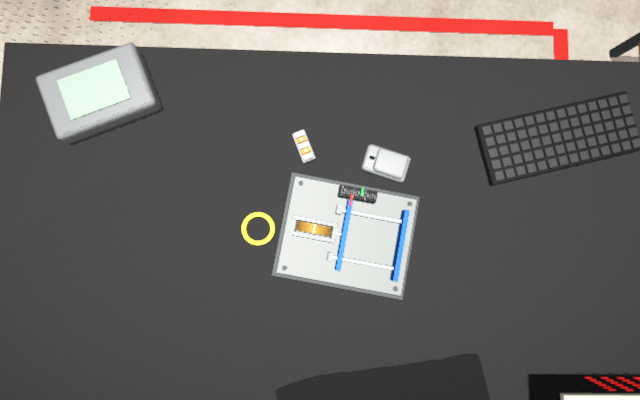

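View pics/scene0.png

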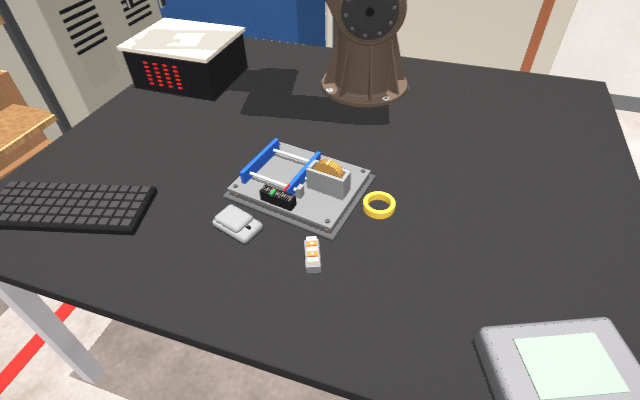

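Top view: the brass wheel is at about (314,229), the moving rail at (344,235) and the fixed rail at (400,245). The red pointer is near (351,198) and the green mark near (362,190). The tape, terminal and mouse stand clear to the left and above. The scene view shows the same layout.

```bash
cat > h.py <<'E'
import numpy as np, cv2
from station import observe, viewer, bot
from scipy.spatial.transform import Rotation as Rn
def pose(n, s=None):
    """K, R, c: camera rotation (cam->world) and centre"""
    m=viewer.camera_model(n)
    if n!='wrist':
        R=cv2.Rodrigues(m['rvec'])[0]; return m['K'],R.T,-R.T@m['tvec']
    T=m['tool_from_camera']; Rt=Rn.from_euler('xyz',s['ee_rot']).as_matrix()
    return m['K'],Rt@T[:3,:3],Rt@T[:3,3]+s['tcp_pos']
def ray(P,uv): 
    d=P[1]@np.linalg.inv(P[0])@[uv[0],uv[1],1]; return P[2],d
def onz(P,uv,z):
    c,d=ray(P,uv); return c+d*(z-c[2])/d[2]
def tri(P,u,Q,v):
    a,d=ray(P,u);b,e=ray(Q,v); k=np.linalg.lstsq(np.c_[d,-e],b-a,rcond=None)[0]
    p,q=a+k[0]*d,b+k[1]*e; return (p+q)/2,np.linalg.norm(p-q)
def blobs(im,lo,hi,box=None,amin=8):
    h=cv2.cvtColor(im,cv2.COLOR_RGB2HSV); m=cv2.inRange(h,np.array(lo),np.array(hi))
    if box: k=np.zeros_like(m);x0,y0,x1,y1=box;k[y0:y1,x0:x1]=1;m*=k
    n,l,st,c=cv2.connectedComponentsWithStats(m)
    return sorted([(int(st[i,4]),c[i],cv2.minAreaRect(np.argwhere(l==i)[:,::-1].astype(np.float32)),np.argwhere(l==i)[:,::-1]) for i in range(1,n) if st[i,4]>=amin],key=lambda b:-b[0])
E
python3 - <<'E'
from h import *
T=pose('top');S=pose('scene')
t=cv2.imread('pics/top0.png')[:,:,::-1].copy();s=cv2.imread('pics/scene0.png')[:,:,::-1].copy()
C={'blue':((100,150,60),(125,255,255)),'brass':((10,90,60),(25,255,255)),'red':((172,120,80),(180,255,255)),'green':((50,120,60),(75,255,255))}
for n,(lo,hi) in C.items():
    for nm,im,P,bx in(('top',t,T,(270,170,425,300)),('scene',s,S,(220,130,380,235))):
        for b in blobs(im,lo,hi,bx,4)[:3]: print(n,nm,b[0],b[1].round(1),[np.round(x,1) for x in b[2]], onz(P,b[1],.061).round(4))
E
```

```text
blue top 448 [399.4 245.1] [array([399.3, 245.1]), array([ 6.7, 71. ]), np.float64(9.6)] [ 0.5134 -0.127   0.061 ]
blue top 257 [342.9 236.4] [array([343.3, 234.7]), array([ 4.7, 70. ]), np.float64(10.4)] [ 0.5295 -0.0094  0.061 ]
blue scene 537 [258.9 160.3] [array([259.3, 159.8]), array([11.3, 55.9]), np.float64(45.0)] [ 0.5369 -0.1222  0.061 ]
blue scene 290 [301.2 174.5] [array([304.4, 172.8]), array([10.1, 51.8]), np.float64(41.3)] [ 0.5553 -0.0089  0.061 ]
brass top 149 [304.6 226.6] [array([304.3, 226.7]), array([16.4,  9.4]), np.float64(7.1)] [0.5485 0.07   0.061 ]
brass top 139 [322.6 230.2] [array([322.6, 230.1]), array([16.2,  9.2]), np.float64(14.0)] [0.5418 0.0327 0.061 ]
brass top 9 [272.4 220. ] [array([272.4, 219.8]), array([8.9, 0.9]), np.float64(63.4)] [0.5609 0.1365 0.061 ]
brass scene 339 [329.2 167.6] [array([329.4, 166.4]), array([30.7, 13.9]), np.float64(18.4)] [0.5136 0.0438 0.061 ]
brass scene 110 [370.7 213.3] [array([370.1, 212.9]), array([21.5,  7.5]), np.float64(32.0)] [0.6263 0.1682 0.061 ]
brass scene 70 [373.5 198.3] [array([373.3, 199.3]), array([ 8.7, 15.3]), np.float64(37.9)] [0.5819 0.1635 0.061 ]
red top 5 [350.6 199.2] [array([350.6, 199.3]), array([2.2, 1.8]), np.float64(26.6)] [ 0.6069 -0.0246  0.061 ]
green top 14 [361.8 190.4] [array([362., 191.]), array([6., 2.]), np.float64(90.0)] [ 0.6257 -0.0479  0.061 ]
green scene 24 [272.5 192.2] [array([272.8, 192.3]), array([2.8, 7.8]), np.float64(45.0)] [ 0.6285 -0.0475  0.061 ]
```

Request:
arm_command(
  series=[
    [-1,0.027,-0.0275,0,0,0,0],
    [-1,0.027,-0.0275,0,0,0,0],
    [-1,0.027,-0.0275,0,0,0,0],
    [-1,0.027,-0.0275,0,0,0,0],
    [-1,0.027,-0.0275,0,0,0,0],
    [-1,0.027,-0.0275,0,0,0,0],
    [-1,0.027,-0.0275,0,0,0,0],
    [-1,0.027,-0.0275,0,0,0,0],
    [-1,0.027,-0.0275,0,0,0,0],
    [-1,0.027,-0.0275,0,0,0,0],
  ],
)

```text
t: 1.1
tcp_pos: [0.3629, -0.2851, 0.2042]
ee_rot: [-3.141, 0.0, 0.278]
wrist_force: [0.4, -0.5, 0.1]
opening: 0.0
grasp_force: 0.0
```

Request:
arm_command(
  series=[
    [-1,0.027,-0.0275,0,0,0,0],
    [-1,0.027,-0.0275,0,0,0,0],
    [-1,0.027,-0.0275,0,0,0,0],
    [-1,0.027,-0.0275,0,0,0,0],
    [-1,0.027,-0.0275,0,0,0,0],
    [-1,0.027,-0.0275,0,0,0,0],
    [-1,0.027,-0.0275,0,0,0,0],
    [-1,0.027,-0.0275,0,0,0,0],
    [-1,0.027,-0.0275,0,0,0,0],
    [-1,0.027,-0.0275,0,0,0,0],
  ],
)

```text
t: 2.1
tcp_pos: [0.5471, 0.0535, 0.2041]
ee_rot: [-3.142, 0.0, 0.278]
wrist_force: [0.7, -0.3, 0.1]
opening: 0.0002
grasp_force: 0.0
```

Request:
arm_command(
  series=[
    [-1,0,0,0,0,0,3.75],
    [-1,0,0,0,0,0,3.75],
    [-1,0,0,0,0,0,3.75],
    [-1,0,0,0,0,0,3.75],
    [-1,0,0,0,0,0,3.75],
    [-1,0,0,0,0,0,3.75],
    [-1,0,0,0,0,0,3.75],
    [-1,0,0,0,0,0,0],
    [-1,0,0,0,0,0,0],
    [-1,0,0,0,0,0,0],
  ],
)

```text
t: 3.1
tcp_pos: [0.5467, 0.0519, 0.2042]
ee_rot: [3.142, 0.0, -0.179]
wrist_force: [0.2, -0.8, 0.2]
opening: 0.0
grasp_force: 0.0
```

```bash
python3 - <<'E'
from h import *
s=observe();print(s['t'],s['tcp_pos'].round(4),s['ee_rot'].round(4),s['joints'].round(2),s['wrist_force'])
im=viewer.camera('wrist');cv2.imwrite('pics/w1.png',im[:,:,::-1])
P=pose('wrist',s)
C={'blue':((100,150,60),(125,255,255)),'brass':((10,90,60),(25,255,255)),'red':((172,120,80),(180,255,255)),'green':((50,120,60),(75,255,255))}
for n,(lo,hi) in C.items():
    z={'blue':.061,'brass':.1,'red':.065,'green':.062}[n]
    for b in blobs(im,lo,hi)[:3]: print(n,b[0],b[1].round(1),[np.round(x,1) for x in b[2]], onz(P,b[1],z).round(4))
E
```

```text
3.1 [0.5467 0.0519 0.2042] [ 3.1415e+00  2.0000e-04 -1.7870e-01] [ 0.04  0.34  1.83 -0.    0.97  1.79] [ 0.23068281 -0.81176464  0.17548222]
blue 3763 [503.3 168. ] [array([501.5, 170.3]), array([ 28.2, 154. ]), np.float64(10.4)] [ 0.5245 -0.125   0.061 ]
blue 1986 [382.4 174.2] [array([382.5, 172.1]), array([ 15.5, 150.3]), np.float64(3.0)] [ 0.5392 -0.0105  0.061 ]
blue 9 [394. 102.] [array([394., 102.]), array([8., 0.]), np.float64(-90.0)] [ 0.6037 -0.0286  0.061 ]
brass 2072 [317.5 186.6] [array([317., 188.]), array([76., 30.]), np.float64(0.0)] [0.5492 0.0512 0.1   ]
brass 355 [202.6 196.6] [array([206.6, 193.9]), array([47.1, 26.5]), np.float64(42.4)] [0.5581 0.1502 0.1   ]
brass 284 [232.8 168.9] [array([229.7, 171.6]), array([62.2, 22.8]), np.float64(46.3)] [0.5771 0.1183 0.1   ]
red 11 [390.1 111.4] [array([390.3, 111. ]), array([3.3, 7.5]), np.float64(33.7)] [ 0.5966 -0.0234  0.065 ]
green 161 [414.2  72.4] [array([414.2,  72.4]), array([ 7.6, 21.5]), np.float64(5.7)] [ 0.6253 -0.0484  0.062 ]
```

View pics/w1.png

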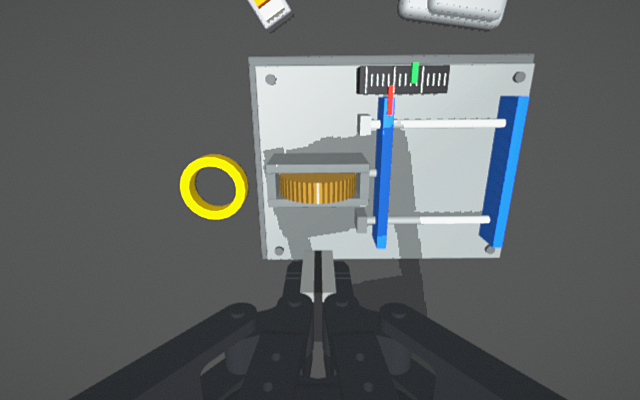

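The wrist view shows the wheel at (317,187), in line with the shut fingers. The red pointer blade is at (390,85–115) and the green mark at (414,72), to its right. Next I'll measure the gap and the wheel.

```bash
cat >> h.py <<'E'
YAW=-.179; EX=np.array([np.cos(YAW),np.sin(YAW),0]); EY=np.array([-np.sin(YAW),np.cos(YAW),0])
def gap(im,P,dz=0):
    """fixture-y of pointer minus mark (m), with their points"""
    h=cv2.cvtColor(im,cv2.COLOR_RGB2HSV)
    r=cv2.inRange(h,(0,160,120),(6,255,255))|cv2.inRange(h,(174,160,120),(180,255,255))
    r[:50]=0; r[160:]=0; r[:,:350]=0; r[:,520:]=0
    n,l,st,c=cv2.connectedComponentsWithStats(r); i=1+np.argmax(st[1:,4]); print('red',st[i])
    px=np.argwhere(l==i)[:,::-1]; t=px[px[:,1]<=px[:,1].min()+8]; tip=t.mean(0)
    g=blobs(im,(50,120,60),(75,255,255))[0]; gp=g[3]; b=gp[gp[:,1]>=gp[:,1].max()-8].mean(0)
    p,m=onz(P,tip,.065-dz),onz(P,b,.062-dz); print('tip',tip.round(1),'mark',b.round(1))
    return (p-m)@EY,p,m
E
python3 - <<'E'
from h import *
s=observe();P=pose('wrist',s);im=cv2.imread('pics/w1.png')[:,:,::-1].copy()
print(gap(im,P))
w,e=tri(pose('top'),(313.6,228.4),P,(317.3,186.6));print('wheel',w,e)
d=w-s['tcp_pos'];print('fx,fy of wheel from tcp',d@EX,d@EY)
E
```

```text
red [388  85   5  30 121]
tip [389.9  89.5] mark [413.6  78.7]
(np.float64(0.020813135852889558), array([ 0.61521842, -0.02534636,  0.065     ]), array([ 0.62030671, -0.04741811,  0.062     ]))
wheel [0.54492612 0.05205972 0.08474413] 0.0002445884682885531
fx,fy of wheel from tcp -0.0017881819323737986 -0.00018315017246725178
```

Request:
arm_command(
  series=[
    [-1,-0.001,-0.008,0.02,0,0,0],
    [-1,-0.001,-0.008,0.02,0,0,0],
    [-1,0,0,0.03,0,0,0],
    [-1,0,0,0.02,0,0,0],
    [-1,0,0,0.006,0,0,0],
    [-1,0,0,0.0035,0,0,0],
    [-1,0,0,0.003,0,0,0],
    [-1,0,0,0,0,0,0],
    [-1,0,0,0,0,0,0],
    [-1,0,0,0,0,0,0],
  ],
)

```text
t: 4.15
tcp_pos: [0.548, 0.0681, 0.1024]
ee_rot: [-3.141, -0.001, -0.18]
wrist_force: [-0.7, -0.2, -0.4]
opening: -0.0002
grasp_force: 0.0
```

Request:
arm_command(
  series=[
    [-1,0,0.002,0,0,0,0],
    [-1,0,0.004,0,0,0,0],
    [-1,0,0.004,0,0,0,0],
    [-1,0,0.004,0,0,0,0],
    [-1,0,0.004,0,0,0,0],
    [-1,0,0.004,0,0,0,0],
    [-1,0,0.004,0,0,0,0],
    [-1,0,0.004,0,0,0,0],
    [-1,0,0.002,0,0,0,0],
    [-1,0,0,0,0,0,0],
  ],
)

```text
t: 5.15
tcp_pos: [0.5419, 0.0363, 0.1018]
ee_rot: [3.142, -0.0, -0.181]
wrist_force: [0.0, -0.0, 0.2]
opening: -0.0003
grasp_force: 0.0
```

```bash
python3 - <<'E'
from h import *
s=observe();im=viewer.camera('wrist');cv2.imwrite('pics/w2.png',im[:,:,::-1]);print(s['tcp_pos'],s['wrist_force'])
print(gap(im,pose('wrist',s),.0045))
E
```

```text
[0.54186988 0.03626001 0.10181285] [ 0.01590444 -0.0457517   0.21290783]
red [394  81   9  43 297]
tip [398.6  85.2] mark [432.8  72.6]
(np.float64(0.020623604229354227), array([ 0.61572765, -0.02680379,  0.0605    ]), array([ 0.6190568 , -0.04836463,  0.0575    ]))
```

View pics/w2.png

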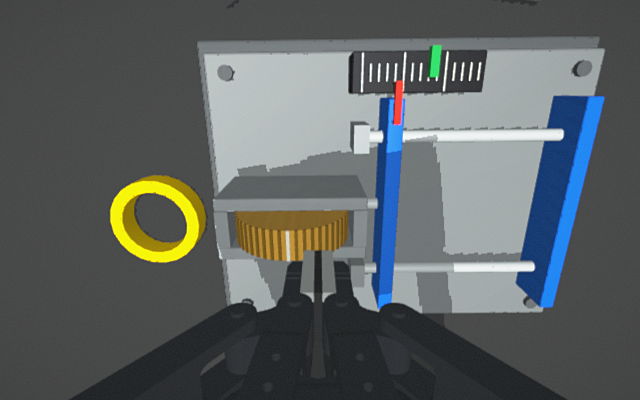

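The finger made no contact and the rail did not move. The rim strip is at v≈235–258 in w2 and the wheel's +x disc face at 208–235. The fingertip starts at v≈252, so it passed on the −x side of the rim. I'll recompute the wheel's x from the rim strip.

```bash
python3 - <<'E'
from h import *
s=observe();P=pose('wrist',s);t=s['tcp_pos']
im=cv2.imread('pics/w2.png')[:,:,::-1].copy()
d=lambda p:(((p-t)@EX).round(4),((p-t)@EY).round(4))
h=cv2.cvtColor(im,cv2.COLOR_RGB2HSV)
col=im[200:266,280]; print([tuple(c) for c in col[::3]])
for uv in((288,258),(288,234),(288,208)): 
  print(uv,d(onz(P,uv,.106)),d(onz(P,uv,.084)))
K,R,c=P
for q in((0,0),(.011,0),(-.011,0)):
  x=R.T@(t+q[0]*EX-c); print('tcp',q,(K@x/x[2]).round(1))
w1=np.array([.5467,.0519,.2042]);s1=dict(tcp_pos=w1,ee_rot=[3.1415,.0002,-.1787]);P1=pose('wrist',s1)
im1=cv2.imread('pics/w1.png')[:,:,::-1]; print([tuple(c) for c in im1[160:212:2,312]])
# white ridge/rim edge far end: triangulate across two wrist views
for v1 in(203,186): print(d(onz(P1,(317,v1),.106)))
c2=cv2.resize(im[190:290,200:400],(800,400));cv2.imwrite('pics/c2.png',c2[:,:,::-1])
E
```

```text
[(np.uint8(139), np.uint8(145), np.uint8(147)), (np.uint8(138), np.uint8(144), np.uint8(145)), (np.uint8(138), np.uint8(144), np.uint8(146)), (np.uint8(138), np.uint8(148), np.uint8(150)), (np.uint8(129), np.uint8(97), np.uint8(38)), (np.uint8(128), np.uint8(99), np.uint8(41)), (np.uint8(129), np.uint8(101), np.uint8(45)), (np.uint8(131), np.uint8(101), np.uint8(44)), (np.uint8(130), np.uint8(100), np.uint8(42)), (np.uint8(129), np.uint8(98), np.uint8(43)), (np.uint8(117), np.uint8(88), np.uint8(36)), (np.uint8(120), np.uint8(92), np.uint8(37)), (np.uint8(128), np.uint8(98), np.uint8(33)), (np.uint8(106), np.uint8(83), np.uint8(31)), (np.uint8(114), np.uint8(86), np.uint8(32)), (np.uint8(121), np.uint8(91), np.uint8(29)), (np.uint8(119), np.uint8(88), np.uint8(24)), (np.uint8(119), np.uint8(89), np.uint8(28)), (np.uint8(118), np.uint8(87), np.uint8(25)), (np.uint8(117), np.uint8(86), np.uint8(27)), (np.uint8(117), np.uint8(95), np.uint8(57)), (np.uint8(113), np.uint8(120), np.uint8(120))]
(288, 258) (np.float64(-0.007), np.float64(0.0162)) (np.float64(-0.0189), np.float64(0.0184))
(2
[... 877 characters left out ...]
 np.uint8(40)), (np.uint8(144), np.uint8(109), np.uint8(38)), (np.uint8(139), np.uint8(107), np.uint8(37)), (np.uint8(145), np.uint8(110), np.uint8(36)), (np.uint8(144), np.uint8(109), np.uint8(37)), (np.uint8(144), np.uint8(110), np.uint8(37)), (np.uint8(145), np.uint8(110), np.uint8(38)), (np.uint8(147), np.uint8(110), np.uint8(42)), (np.uint8(147), np.uint8(110), np.uint8(40)), (np.uint8(146), np.uint8(109), np.uint8(40)), (np.uint8(156), np.uint8(161), np.uint8(158)), (np.uint8(149), np.uint8(158), np.uint8(161)), (np.uint8(134), np.uint8(141), np.uint8(143)), (np.uint8(134), np.uint8(141), np.uint8(143))]
(np.float64(-0.0081), np.float64(0.0162))
(np.float64(0.0069), np.float64(0.0162))
```

View pics/c2.png

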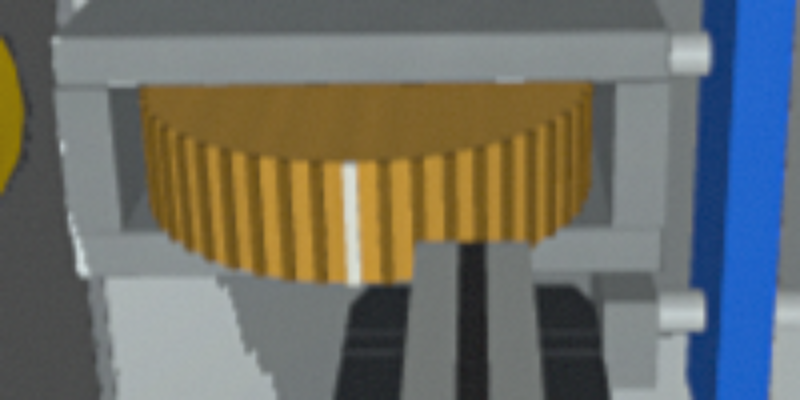

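Request:
arm_command(
  series=[
    [-1,0,0,-0.015,0,0,0],
    [-1,0.002,-0.016,0,0,0,0],
    [-1,0.002,-0.016,0,0,0,0],
    [-1,0,0,0.01,0,0,0],
    [-1,0,0,0.005,0,0,0],
    [-1,0,0,0.001,0,0,0],
    [-1,0,0,0.001,0,0,0],
    [-1,0,0,0.001,0,0,0],
    [-1,0,0,0.001,0,0,0],
    [-1,0,0,0,0,0,0],
  ],
)

```text
t: 6.2
tcp_pos: [0.5516, 0.0671, 0.0978]
ee_rot: [-3.142, -0.0, -0.181]
wrist_force: [-1.1, -0.2, -0.6]
opening: -0.0
grasp_force: 0.0
```

Request:
arm_command(
  series=[
    [-1,0,0,0.001,0,0,0],
    [-1,0,0,0.001,0,0,0],
    [-1,0,0,0.001,0,0,0],
    [-1,0,0,0.001,0,0,0],
    [-1,0,0,0,0,0,0],
    [-1,0,0.002,0,0,0,0],
    [-1,0,0.004,0,0,0,0],
    [-1,0,0.004,0,0,0,0],
    [-1,0,0.004,0,0,0,0],
    [-1,0,0,0,0,0,0],
  ],
)

```text
t: 7.2
tcp_pos: [0.5489, 0.0529, 0.0938]
ee_rot: [3.142, 0.0, -0.181]
wrist_force: [0.3, 0.1, -0.6]
opening: -0.0001
grasp_force: 0.0
```

```bash
python3 - <<'E'
from h import *
s=observe();im=viewer.camera('wrist');cv2.imwrite('pics/w3.png',im[:,:,::-1]);print(s['tcp_pos'],s['wrist_force'],s['torque'],s['t'])
print(gap(im,pose('wrist',s),.0))
S=viewer.camera('scene');a=cv2.resize(S[120:240,220:400],(600,400),interpolation=cv2.INTER_CUBIC);b=cv2.resize(im[150:330,180:450],(600,400));
cv2.imwrite('pics/c3.png',cv2.resize(np.vstack([a,b]),(450,600))[:,:,::-1])
E
```

```text
[0.54892345 0.05293093 0.0938166 ] [ 0.28945099  0.0602736  -0.59715591] [ 0.0592492   0.03179213 -0.05843756] 7.2
red [426  88  12  45 341]
tip [432.9  92.2] mark [467.4  79.5]
(np.float64(0.01983517973795327), array([ 0.6159608 , -0.02600806,  0.065     ]), array([ 0.61912256, -0.04673739,  0.062     ]))
```

View pics/c3.png

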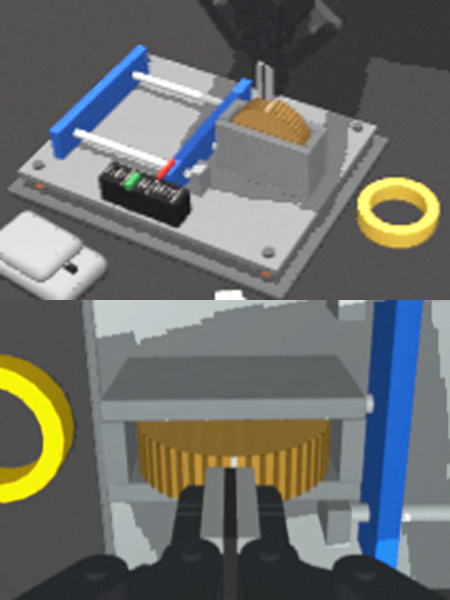

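The crop shows the fingertips on the −x (robot) side of the wheel: in the scene picture they end at about (326,159), near the rim's far edge. I'll check this against projections.

```bash
python3 - <<'E'
from h import *
s=observe();t=s['tcp_pos']
def pr(P,p): x=P[1].T@(p-P[2]);return (P[0]@x/x[2])[:2].round(1)
S=pose('scene');W=pose('wrist',s)
for dx in(-.011,0,.011): print(dx,'scene',pr(S,t+dx*EX),'wrist',pr(W,t+dx*EX))
# wheel white ridge: apex, both cameras
im=cv2.imread('pics/w3.png')[:,:,::-1]; S3=viewer.camera('scene')
for nm,q,bx in(('w',im,(200,200,420,290)),('s',S3,(300,140,370,200)),):
    b=[k for k in blobs(q.copy(),(10,90,40),(25,255,255),bx,30)]
    for k in b[:3]:
        px=k[3];print(nm,k[0],px.min(0),px.max(0), px[px[:,1].argmin()],px[px[:,1].argmax()])
big=cv2.resize(S3[130:210,290:390],(800,600),interpolation=cv2.INTER_CUBIC);cv2.imwrite('pics/c4.png',big[:,:,::-1])
E
```

```text
-0.011 scene [330.7 164. ] wrist [317.2 260.7]
0 scene [328.3 166.8] wrist [317.1 243.2]
0.011 scene [325.9 169.7] wrist [317.1 225. ]
w 4299 [262 222] [377 269] [305 222] [349 269]
w 390 [201 200] [224 259] [201 200] [208 259]
s 345 [313 159] [343 177] [323 159] [338 177]
```

View pics/c4.png

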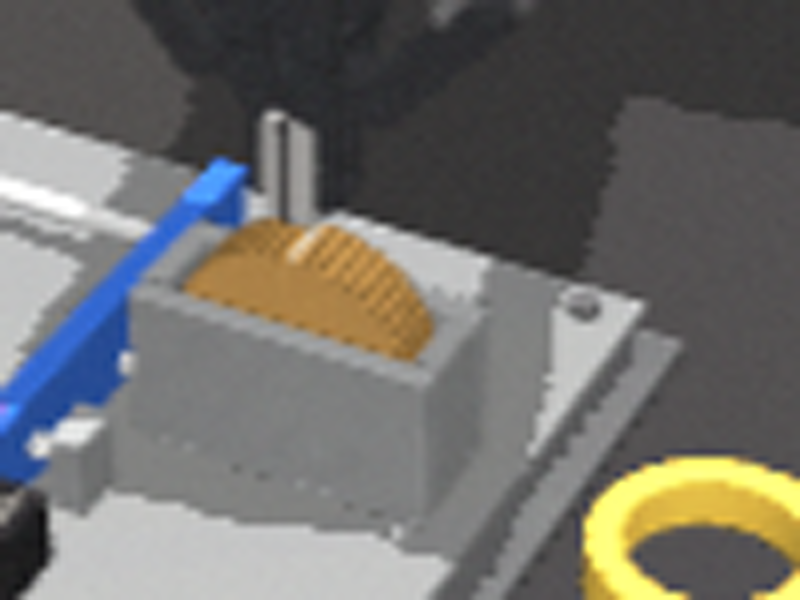

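```bash
python3 - <<'E'
from h import *
s=observe();t=s['tcp_pos'];S=pose('scene')
W2=pose('wrist',dict(tcp_pos=np.array([.54187,.03626,.10181]),ee_rot=[3.1416,0,-.181]))
for a,b in(((287.5,230),(326.5,163.8)),((288.3,261),(331.5,159))):
    p,e=tri(W2,a,S,b);print(p.round(4),e.round(4),((p-t)@EX).round(4),((p-t)@EY).round(4))
E
```

```text
[0.5539 0.0506 0.1051] 0.0006 0.0052 -0.002
[0.5339 0.0549 0.1036] 0.002 -0.0152 -0.0013
```

```bash
python3 - <<'E'
from h import *
s=observe();t=s['tcp_pos'];S=pose('scene');W=pose('wrist',s)
for a,b in(((318,250),(326,159.)),((303,250),(323,158)),((333,250),(329.5,158))):
    p,e=tri(W,a,S,b);d=p-t;print(p.round(4),e.round(4),(d@EX).round(4),(d@EY).round(4))
for nm in('w3','w2','w1'):
    im=cv2.imread(f'pics/{nm}.png'); print(nm,[int(im[v,309].sum()) for v in range(236,262,2)])
print(s['joint_torque'],viewer.camera_model('wrist')['tool_from_camera'][:3,3])
E
```

```text
[0.559  0.0514 0.1223] 0.0004 0.0101 -0.0003
[0.5708 0.0528 0.1371] 0.0083 0.0215 0.0032
[0.5497 0.0499 0.1147] 0.013 0.0012 -0.0034
w3 [283, 280, 274, 276, 345, 360, 344, 340, 356, 363, 361, 356, 355]
w2 [382, 380, 386, 381, 386, 385, 384, 359, 346, 344, 352, 350, 346]
w1 [413, 563, 417, 415, 405, 412, 413, 399, 400, 410, 406, 406, 405]
[-3.18849413e-01 -8.39162064e+01 -3.13358653e+01 -1.54830742e-02
  5.72436926e-03 -1.68309489e-02] [ 0.08245261  0.00022357 -0.17014911]
```

The two views put the real fingertip edge at z≈0.122, about 28 mm above the reported TCP. That explains why nothing touched. I'll go back to the stroke start and descend slowly, watching the force.

Request:
arm_command(
  series=[
    [-1,-0.002,-0.007,0,0,0,0],
    [-1,-0.002,-0.007,0,0,0,0],
    [-1,0,0,0.002,0,0,0],
    [-1,0,0,0.002,0,0,0],
    [-1,0,0,0.002,0,0,0],
    [-1,0,0,0.002,0,0,0],
    [-1,0,0,0.002,0,0,0],
    [-1,0,0,0.002,0,0,0],
    [-1,0,0,0.002,0,0,0],
    [-1,0,0,0,0,0,0],
  ],
)

```text
t: 8.35
tcp_pos: [0.5475, 0.068, 0.0795]
ee_rot: [3.142, 0.0, -0.18]
wrist_force: [-0.2, 1.0, -0.6]
opening: -0.0001
grasp_force: 0.0
```

Request:
arm_command(
  series=[
    [-1,0,0,0.001,0,0,0],
    [-1,0,0,0.001,0,0,0],
    [-1,0,0,0.001,0,0,0],
    [-1,0,0,0.001,0,0,0],
    [-1,0,0,0,0,0,0],
    [-1,0,0,0,0,0,0],
    [-1,0,0,0,0,0,0],
    [-1,0,0,0,0,0,0],
    [-1,0,0,0,0,0,0],
    [-1,0,0,0,0,0,0],
  ],
)

```text
t: 9.35
tcp_pos: [0.5478, 0.068, 0.0759]
ee_rot: [-3.142, -0.0, -0.18]
wrist_force: [0.3, 1.3, 5.0]
opening: -0.0001
grasp_force: 2.3
```

```bash
python3 - <<'E'
from h import *
s=observe();im=viewer.camera('wrist');cv2.imwrite('pics/w5.png',im[:,:,::-1]);print(s['tcp_pos'],s['wrist_force'],s['torque'],s['t'])
S=viewer.camera('scene');a=cv2.resize(S[130:210,290:390],(500,400),interpolation=cv2.INTER_CUBIC)
cv2.imwrite('pics/c5.png',np.vstack([cv2.resize(im[180:300,180:450],(600,267)),cv2.resize(a,(600,330))])[:,:,::-1])
E
```

```text
[0.54777978 0.06804837 0.07585104] [0.29745625 1.2917358  5.01110488] [-0.03667451 -0.02213575  0.00167724] 9.35
```

View pics/c5.png

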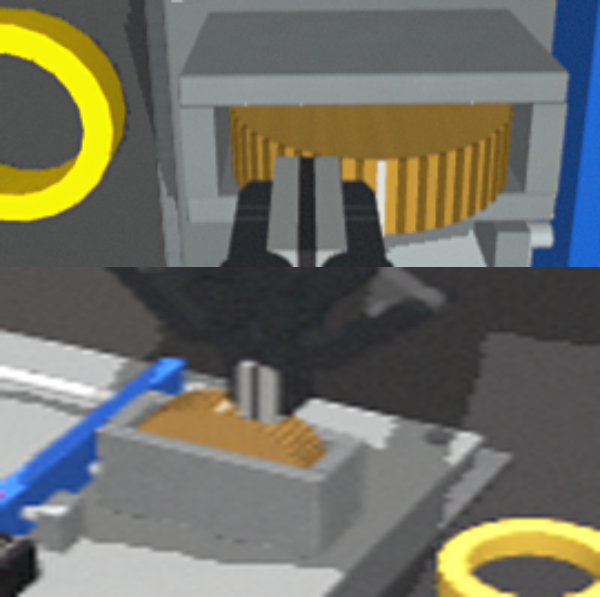

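Contact: the finger is standing on the rim with about 5 N. I'll press 1.5 mm more and stroke.

Request:
arm_command(
  series=[
    [-1,0,0,0.0015,0,0,0],
    [-1,0,0.002,0,0,0,0],
    [-1,0,0.004,0,0,0,0],
    [-1,0,0.004,0,0,0,0],
    [-1,0,0.004,0,0,0,0],
    [-1,0,0.004,0,0,0,0],
    [-1,0,0.004,0,0,0,0],
    [-1,0,0.004,0,0,0,0],
    [-1,0,0.004,0,0,0,0],
    [-1,0,0.002,0,0,0,0],
  ],
)

```text
t: 10.45
tcp_pos: [0.5422, 0.0363, 0.0745]
ee_rot: [-3.141, -0.001, -0.181]
wrist_force: [0.2, 0.1, 5.9]
opening: 0.0
grasp_force: 2.8
```

```bash
python3 - <<'E'
from h import *
s=observe();im=viewer.camera('wrist');cv2.imwrite('pics/w6.png',im[:,:,::-1]);print(s['tcp_pos'],s['wrist_force'],s['t'])
print(gap(im,pose('wrist',s),.004))
E
```

```text
[0.54222101 0.03625216 0.07447615] [0.17036109 0.14815646 5.89856531] 10.45
red [417  80  13  50 411]
tip [425.1  84.2] mark [448.2  71.7]
(np.float64(0.012348436364376257), array([ 0.61506511, -0.03403905,  0.061     ]), array([ 0.61893636, -0.04728844,  0.058     ]))
```

Request:
arm_command(
  series=[
    [-1,0,0,-0.008,0,0,0],
    [-1,0,0,-0.01,0,0,0],
    [-1,0,-0.008,0,0,0,0],
    [-1,0,-0.012,0,0,0,0],
    [-1,0,-0.012,0,0,0,0],
    [-1,0,0,0.006,0,0,0],
    [-1,0,0,0.006,0,0,0],
    [-1,0,0,0.004,0,0,0],
    [-1,0,0,0.002,0,0,0],
    [-1,0,0,0,0,0,0],
  ],
)

```text
t: 11.5
tcp_pos: [0.5473, 0.068, 0.0738]
ee_rot: [-3.142, 0.001, -0.181]
wrist_force: [-2.5, 3.2, 7.2]
opening: 0.0001
grasp_force: 3.6
```

Request:
arm_command(
  series=[
    [-1,0,0,0,0,0,0],
    [-1,0,0.002,0,0,0,0],
    [-1,0,0.004,0,0,0,0],
    [-1,0,0.004,0,0,0,0],
    [-1,0,0.004,0,0,0,0],
    [-1,0,0.004,0,0,0,0],
    [-1,0,0.004,0,0,0,0],
    [-1,0,0.004,0,0,0,0],
    [-1,0,0.004,0,0,0,0],
    [-1,0,0.002,0,0,0,0],
  ],
)

```text
t: 12.5
tcp_pos: [0.5418, 0.0359, 0.0742]
ee_rot: [3.141, 0.0, -0.181]
wrist_force: [-1.2, -0.8, 6.1]
opening: -0.0003
grasp_force: 2.8
```

Request:
arm_command(
  series=[
    [-1,0,0,-0.008,0,0,0],
    [-1,0,0,-0.01,0,0,0],
    [-1,0,-0.008,0,0,0,0],
    [-1,0,-0.012,0,0,0,0],
    [-1,0,-0.007,0,0,0,0],
    [-1,0,0,0,0,0,0],
    [-1,0,0,0,0,0,0],
    [-1,0,0,0,0,0,0],
    [-1,0,0,0,0,0,0],
    [-1,0,0,0,0,0,0],
  ],
)

```text
t: 13.5
tcp_pos: [0.5467, 0.0629, 0.0922]
ee_rot: [3.142, 0.0, -0.181]
wrist_force: [-0.6, 0.2, 0.5]
opening: -0.0
grasp_force: 0.0
```

```bash
python3 - <<'E'
from h import *
s=observe();im=viewer.camera('wrist');cv2.imwrite('pics/w7.png',im[:,:,::-1]);print(s['tcp_pos'],s['wrist_force'],s['t'])
print(gap(im,pose('wrist',s),0))
E
```

```text
[0.54666992 0.062865   0.09223937] [-0.64099438  0.23143174  0.46276552] 13.5
red [470  80  15  46 362]
tip [479.4  84.2] mark [486.1  71.8]
(np.float64(0.004164607837920233), array([ 0.61341686, -0.04132354,  0.065     ]), array([ 0.61915609, -0.04659421,  0.062     ]))
```

The image gives about 4 mm left, while the kinematics give about 6. I'll measure it square from above.

Request:
arm_command(
  series=[
    [-1,0,0,-0.025,0,0,0],
    [-1,0,0,-0.025,0,0,0],
    [-1,-0.008,0.025,0,0,0,0],
    [-1,-0.008,0.025,0,0,0,0],
    [-1,-0.008,0.025,0,0,0,0],
    [-1,-0.006,0.02,0,0,0,0],
    [-1,0,0,0,0,0,0],
    [-1,0,0,0,0,0,0],
    [-1,0,0,0,0,0,0],
    [-1,0,0,0,0,0,0],
  ],
)

```text
t: 14.55
tcp_pos: [0.5006, -0.0244, 0.1423]
ee_rot: [-3.141, -0.0, -0.18]
wrist_force: [-0.1, -0.0, 0.5]
opening: 0.0001
grasp_force: 0.0
```

```bash
sed -i "s/r\[:,:350\]=0; r\[:,520:\]=0/pass/; s/r\[160:\]=0/r[200:]=0/; s/r\[:50\]=0;/r[:20]=0;/" h.py; python3 - <<'E'
from h import *
s=observe();im=viewer.camera('wrist');cv2.imwrite('pics/w8.png',im[:,:,::-1]);print(s['tcp_pos'],s['wrist_force'],s['t'])
print(gap(im,pose('wrist',s),0))
h=cv2.cvtColor(im,cv2.COLOR_RGB2HSV)
cv2.imwrite('pics/c8.png',cv2.resize(im[30:180,220:420],(800,600),interpolation=cv2.INTER_NEAREST)[:,:,::-1])
E
```

```text
[ 0.50060794 -0.02439545  0.1423049 ] [-0.12297214 -0.00627541  0.47508152] 14.55
red [309  34   7  40 192]
tip [311.8  38.6] mark [319.4  28.7]
(np.float64(0.005124673543252684), array([ 0.61329411, -0.04125343,  0.065     ]), array([ 0.61872932, -0.04744474,  0.062     ]))
```

View pics/c8.png

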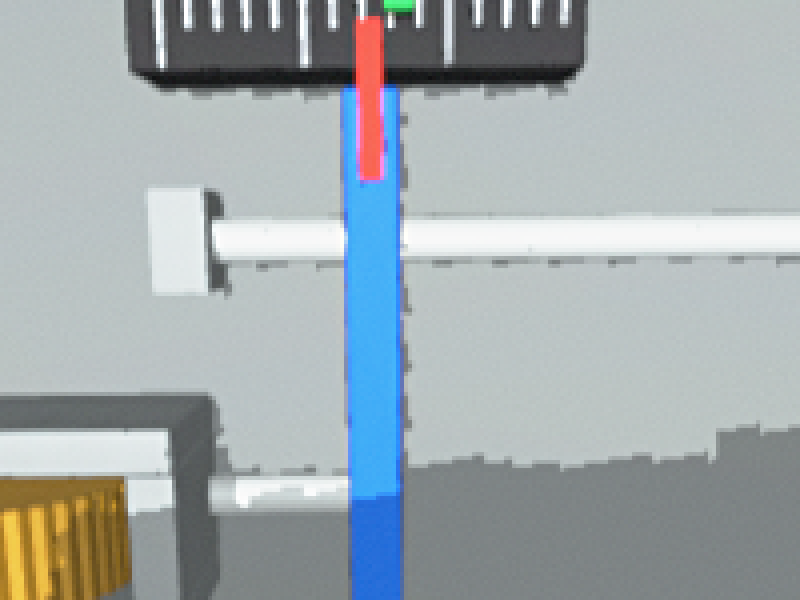

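Viewed square from above, the pointer centre is at u≈312.3 and the mark centre at 320, so about 5.4 mm remain, or a 24 mm stroke.

Request:
arm_command(
  series=[
    [-1,0.008,-0.025,0,0,0,0],
    [-1,0.008,-0.025,0,0,0,0],
    [-1,0.008,-0.025,0,0,0,0],
    [-1,0.006,-0.02,0,0,0,0],
    [-1,0,0,0.025,0,0,0],
    [-1,0,0,0.025,0,0,0],
    [-1,0,0,0.008,0,0,0],
    [-1,0,0,0.005,0,0,0],
    [-1,0,0,0.003,0,0,0],
    [-1,0,0,0.002,0,0,0],
  ],
)

```text
t: 15.6
tcp_pos: [0.5467, 0.0632, 0.0749]
ee_rot: [-3.141, -0.0, -0.181]
wrist_force: [-4.7, 2.0, 7.2]
opening: -0.0001
grasp_force: 3.6
```

Request:
arm_command(
  series=[
    [-1,0,0,0,0,0,0],
    [-1,0,0,0,0,0,0],
    [-1,0,0.003,0,0,0,0],
    [-1,0,0.004,0,0,0,0],
    [-1,0,0.004,0,0,0,0],
    [-1,0,0.004,0,0,0,0],
    [-1,0,0.004,0,0,0,0],
    [-1,0,0.003,0,0,0,0],
    [-1,0,0.002,0,0,0,0],
    [-1,0,0,0,0,0,0],
  ],
)

```text
t: 16.6
tcp_pos: [0.5428, 0.0391, 0.0754]
ee_rot: [-3.141, -0.001, -0.181]
wrist_force: [-3.8, -0.2, 4.7]
opening: 0.0002
grasp_force: 3.0
```

Request:
arm_command(
  series=[
    [-1,0,0,-0.008,0,0,0],
    [-1,0,0,-0.02,0,0,0],
    [-1,0,0,-0.035,0,0,0],
    [-1,-0.011,0.025,0,0,0,0],
    [-1,-0.011,0.025,0,0,0,0],
    [-1,-0.01,0.021,0,0,0,0],
    [-1,-0.01,0,0,0,0,0],
    [-1,0,0,0,0,0,0],
    [-1,0,0,0,0,0,0],
    [-1,0,0,0,0,0,0],
  ],
)

```text
t: 17.6
tcp_pos: [0.4893, -0.0223, 0.1376]
ee_rot: [-3.141, -0.001, -0.18]
wrist_force: [-0.1, 0.4, 0.4]
opening: -0.0001
grasp_force: 0.0
```

```bash
python3 - <<'E'
from h import *
s=observe();im=viewer.camera('wrist');cv2.imwrite('pics/w9.png',im[:,:,::-1]);print(s['tcp_pos'],s['wrist_force'],s['t'])
print(gap(im,pose('wrist',s),0))
cv2.imwrite('pics/c9.png',cv2.resize(im[0:150,220:420],(800,600),interpolation=cv2.INTER_NEAREST)[:,:,::-1])
E
```

```text
[ 0.48928297 -0.02229151  0.13758973] [-0.12468525  0.39448404  0.35010765] 17.6
red [317  20   8  36 177]
tip [320.5  24.2] mark [319.5   7.8]
(np.float64(-0.0006355612755378395), array([ 0.6087516 , -0.04626453,  0.065     ]), array([ 0.61875867, -0.04742929,  0.062     ]))
```

View pics/c9.png

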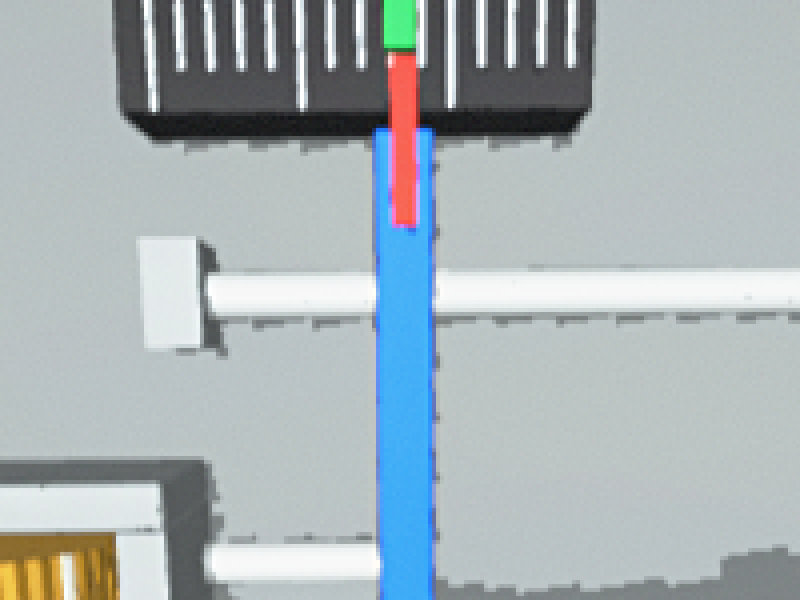

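The red pointer (u≈320.6) now stands in line with the green mark (u≈320), off by less than 1 mm. The hand is clear, so I'm handing in.

```bash
python3 -c "
from station import bot
print(bot.hand_in())"
```

```text
the job is handed in; nothing more can be done
None
```

The wheel was rolled in three strokes until the red pointer stood within about 1 mm of the green mark in the last wrist picture; the hand was withdrawn and the job handed in at about 18 s, with no verdict shown.

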